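# Lay the tall carton into its display bay

## Robot

A 7-joint arm with a two-finger parallel gripper is mounted at the origin on the work surface. World frame = base frame: x ahead of the robot, y to its left, z up, the work surface at z = 0. Lengths are in m, angles in rad, forces in N, time in s.
With the tool pointing down it reaches from about 0.425 to 0.875 m from the base axis. Payload 9.9 kg.
Tool frame: the origin (TCP) lies at the very end of the fingers, on their centre line; the grasp point (between the pads) lies 19 mm behind it (ctrl.tcp_to_grasp is the distance from the TCP to the grasp point, in m); z points along the fingers, x is the direction in which the jaws open and shut, and the axes are right-handed (so a half turn about z gives the same grasp; the last joint's range is limited). The gripper opens to 85 mm and grips with 20 to 120 N. Pads are 22 mm wide; open, the fingers measure 114 mm over their backs; the gripper's body (76 mm by 85 mm) begins 54 mm behind the grasp point. The pads swing forward as they close: fully open they stand 13 mm farther back than shut.
Start: joints at [1.17, 0.576, 0.025, 1.437, -0.015, 1.129, -0.057], TCP at [0.21, -0.641, 0.202] pointing down, gripper open.
Joint ranges: [-2.76, 2.76], [-0.34, 2.15], [-1.52, 1.57], [0.19, 2.46], [-1.09, 4.23], [0.17, 1.99], [-2.82, 2.82]. Speed limits (rad/s): [2.22, 2.22, 3.01, 3.01, 3.14, 3.14, 3.14].

## Interface

Orientations are given as a rotation vector (axis times angle).
In Python, from cell import ctrl, eyes gives the robot as it stands.
- The arm moves only by the tool servo_tool, never from a script. Its argument "series" is a list that holds one entry, the list of rows, each a list of 7 numbers: the shift along the tool's x, y, z scaled (see below), then the turn, a rotation vector about the tool's x, y, z scaled (see below), then the closure, from 0 (fully open) to 1 (shut). In form: [[[dx, dy, dz, wx, wy, wz, jaw], ...]]. A call has 1 to 20 rows; each row is the pose to reach, as a shift and turn from the pose commanded when the call began, along the tool's axes at that moment; what a row does not reach only later rows make up. The controller multiplies each number of a shift by 0.1 m and each number of a turn by 45 degrees. A row lasts 1/10 s, in which the tool goes at most 50 mm and 8.59 degrees, less where a joint would pass 70% of its speed; a pose out of reach is approached as far as the arm can. A call with a number of a shift or a turn outside -1 to 1 is refused whole. A call with a gripper value outside its range is refused whole. The fingers move at their own pace and stop on an object; "squeeze" is the grip in N (left out, the last holds). Time passes only in rows, so rows that repeat a pose let the fingers close. It gives the time, the measured TCP pose, the force and the opening at its end, in the units of the state.
- ctrl.read_state(): the state, without advancing time (a new reading comes with each control period).
- eyes.snapshot(name): name is "side" or "top"; returns a dict with "image" (384x512x3 uint8, red, green, blue), "K" (3x3 intrinsics, pixels), "T" (4x4, takes a point from camera to world coordinates). Camera axes: x right, y up, looking along -z (the intrinsics and any distortion apply to the point x, -y, -z); pixel columns grow to the right and rows downward; lengths in m; the calibration is good to about 2 mm. A picture is of the moment at which its call begins. There is no depth.
- ctrl.sign_off(): hands the job in, once; it reports no verdict.
The state is a dict: "time": time; "joint_pos": joint angles; "qd": joint speeds; "joint_efforts": joint torques, N m; "tcp_pos": TCP position; "tool_rot": TCP orientation; "contact_force": force on the tool from outside, world axes, zero at the start; "moment": the same for the moment, N m; "width": finger opening in m.
Only numpy, scipy, OpenCV 4.12 (cv2) and the standard library are available. Lean on these libraries where they do the work, as an engineer would, in place of code of your own. Each camera call takes 0.05 s, during which the arm holds its last target.

## Task

On the plywood display board, tip the taller of the two standing cartons over by pushing high on its back with the fingertips, so that it falls flat into the outlined bay in front of it, inside the lines. Then push its foot end until its top end is home against the wooden stop batten, still inside the lines, and move clear. Do not lift it or shove it along while it stands, and leave the shorter carton standing and everything else in its place.

Things in the scene. Friction and masses are not known exactly. Their poses are not given: they have to be found in the camera images.
- board: Plywood board fixed to the table, 350 x 330 x 12 mm (x -98 to 252, y -200 to 130 mm). Origin: at table level under the middle of the bays' front line (x = 0). Its x axis runs along the bays to the stop batten, whose near face is at x = 225 mm; z up. x points to the world's +y within 20 degrees. Two bays are outlined by flat dark lines, 4 mm wide, at x = 0 and y = -125, 0, 125 mm.
- bay_left (a point): Centre of the bay on the board's +y side (nearer the robot), on the board's top, 12 mm above the table; at board x 112.5, y 62.5 mm; axes as the board's. Each bay is 225 mm long and 125 mm wide.
- bay_right (a point): Centre of the bay on the board's -y side (the side farther from the robot), on the board's top; axes as the board's. In board x 112.5, y -62.5 mm.
- stop (a point): Middle of the near face of the stop batten, a fixed wooden bar across the far end of both bays, 14 mm thick, 260 mm long, its top 22 mm above the board's top; this point is at half its height. Axes as the board's.
- tall_carton: The taller carton, rigid cardboard with a paper panel, 45 x 75 x 160 mm (x, y, z), 0.2 to 0.4 kg. Stands on end in either bay's beginning, within 4 mm of the bay's centreline and 3 degrees of square, its x axis towards the stop, its front foot edge 10 to 32 mm past the front line. Origin: centre of its foot end (underside); z runs from foot to top.
- tall_top (a point): Centre of the tall carton's top end, 160 mm along its z from its origin.
- tall_mid (a point): Centre of the tall carton and of its mass, 80 mm along z from its origin. Pushed near its top towards the stop, the carton pivots on its front foot edge, falls by itself beyond about 16 degrees, and lies 45 mm high with its foot end about where the front edge stood and its top end some 30 to 60 mm short of the stop. Pushed low, it slides.
- short_carton: The shorter carton, 45 x 75 x 115 mm, otherwise alike; stands in the same way at the start of the other bay, 125 mm beside the tall one (50 mm clear between them). To be left standing. Origin: centre of its underside.
- jar: Amber jar with a brass lid, 50 mm across, 85 mm high, standing on the board's margin at its -y side, beside the right bay's beginning. Leave alone. Origin: centre of its underside.
- weight: Brass scale weight with a knob, 42 mm across, 62 mm high, standing on the same margin, beside the right bay's end. Leave alone. Origin: centre of its underside.
- beet_a: Beetroot, 76 mm across, 70 mm high, on the table to the robot's right. Leave alone. Origin: underside.
- beet_b: Another such beetroot near it. Leave alone. Origin: underside.
- mug: White mug, 76 mm across, 90 mm high, on the table to the robot's left. Leave alone. Origin: centre of its underside.
Things that resemble listed ones, but are neither listed nor needed, are in the scene too. Leave any purple look-alike of the short_carton alone.

How it is judged:
On the way, in this order (a step that is already met when the one before it is completed fails the run):
1. the tall carton lies flat in its bay, inside the lines (angle between tall_carton's own z axis and vertical between 1.47 and 1.67 rad and angle between the z axis of tall_carton and the x axis of board, either way round below 0.2 rad and height (world z) of tall_mid below 0.045 m and x of tall_carton in the frame of board above -0.003 m and x of tall_top in the frame of board above 0.1 m and ((y of tall_top in the frame of bay_left between -0.025 and 0.025 m and y of tall_carton in the frame of bay_left between -0.025 and 0.025 m) or (y of tall_top in the frame of bay_right between -0.025 and 0.025 m and y of tall_carton in the frame of bay_right between -0.025 and 0.025 m))), for 0.2 s.
2. the lying carton's top end is against the stop batten (all of step 1 and x of tall_top in the frame of board above 0.217 m), for 0.2 s.
At the end, for the whole second after the job is handed in: The tall carton lies flat on the board along one bay (within 0.2 rad), its top end within 8 mm of the stop batten, its foot end past the front line (3 mm allowed) and both ends centred within 25 mm of the bay's centreline, at rest; the short carton still stands within 15 mm of its place (all of step 2 and linear speed of tall_carton below 0.01 m/s and angular speed of tall_carton below 0.1 rad/s and angle between short_carton's own z axis and vertical below 0.1 rad and distance of short_carton from where it was at the start of the episode below 0.015 m); the robot touches nothing.
It fails at once if the tall carton is lifted or carried (height (world z) of tall_mid above 0.112 m or (angle between tall_carton's own z axis and vertical above 1.3 rad and height (world z) of tall_mid above 0.075 m)).
It fails at once if the tall carton is shoved along by more than 30 mm while it stands (angle between tall_carton's own z axis and vertical below 0.15 rad and distance of tall_carton from where it was at the start of the episode above 0.03 m).
It fails at once if the short carton is toppled or moved by more than 15 mm (angle between short_carton's own z axis and vertical above 0.3 rad or distance of short_carton from where it was at the start of the episode above 0.015 m).
It fails at once if the jar, weight, mug or a beetroot is moved by more than 15 mm (distance of any of jar, weight, beet_a, beet_b, mug from where it was at the start of the episode above 0.015 m).
It also fails if it takes over 40 s, if anything falls off the work surface, if the arm or the gripper's body presses on something with over 40 N, if the wrist force passes 120 N, or if a joint passes its speed limit or range.

## Working session

There is one attempt and no reset: what is moved stays moved. The work goes in short steps, Python scripts to look and compute and a tool call to move; the robot and the scene stay as the last step left them, time stands still between calls to the robot, and variables do not carry over. Pictures are saved under pics/ and viewed, and the job is handed in when it is done.

Besides the shell and the picture viewer there is one more tool, called after "Call:" as a command line: name --argument value ..., lists and objects as JSON in quotes. servo_tool: Moves the arm, as the interface text tells. Shifts and turns lie within -1 to 1; 1 stands for 0.1 m of shift or 45 degrees of turn. Its arguments: {"type":"object","properties":{"series":{"type":"array"},"squeeze":{"type":"number"}},"required":["series"]}

```bash
ls; mkdir -p pics; python3 - <<'E'
from cell import ctrl, eyes
import cv2,numpy as np
for n in("side","top"):
    s=eyes.snapshot(n); cv2.imwrite(f"pics/{n}0.png",s["image"][:,:,::-1]); np.savez(f"{n}0.npz",**s)
    print(s["K"],s["T"],s.keys())
print(ctrl.read_state())
E
```

```text
pics
[[478.58056735   0.         251.36441642]
 [  0.         478.58056735 189.55349739]
 [  0.           0.           1.        ]] [[-0.96245103  0.13126517 -0.2376078   0.24558819]
 [-0.27073701 -0.52780861  0.80505872  1.03069533]
 [-0.01973528  0.83915882  0.54352828  0.8062134 ]
 [ 0.          0.          0.          1.        ]] dict_keys(['image', 'K', 'T'])
[[478.99148089   0.         255.51130339]
 [  0.         478.99148089 191.28606574]
 [  0.           0.           1.        ]] [[-0.00523183  0.99369282 -0.11201434  0.37091754]
 [-0.99996045 -0.00439316  0.00773274  0.02005127]
 [ 0.00719187  0.11205037  0.9936765   1.75917668]
 [ 0.          0.          0.          1.        ]] dict_keys(['image', 'K', 'T'])
{'time': 0.1, 'joint_pos': array([ 1.17018966,  0.57645859,  0.02481605,  1.43785269, -0.01502858,
        1.12901663, -0.05651849]), 'qd': array([ 0.00110508, -0.00205449,  0.00063064, -0.00089234,  0.00069167,
       -0.00032763, -0.00321425]), 'joint_efforts': array([ 6.08095463e-03, -7.67299891e+01,  2.25797161e+00, -2.86601079e+01,
        1.59389398e-02,  8.64980015e-03, -2.98187740e-05]), 'tcp_pos': array([ 0.21016799, -0.64094758,  0.200911  ]), 'tool_rot': array([-2.54335622e+00,  1.84266402e+00,  2.00730547e-03]), 'contact_force': array([-0.13707177, -0.21772826,  0.20911353]), 'moment': array([ 0.01366516, -0.05875713,  0.00250309]), 'width': 0.08528101695878282}
```

View pics/side0.png

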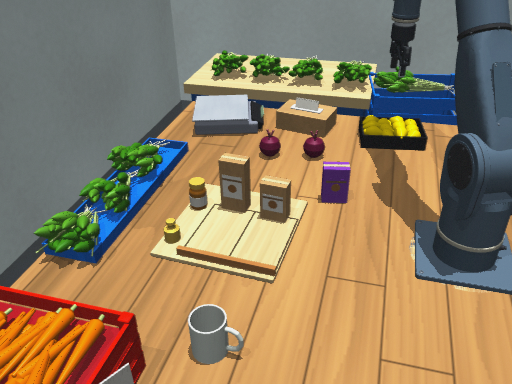

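View pics/top0.png

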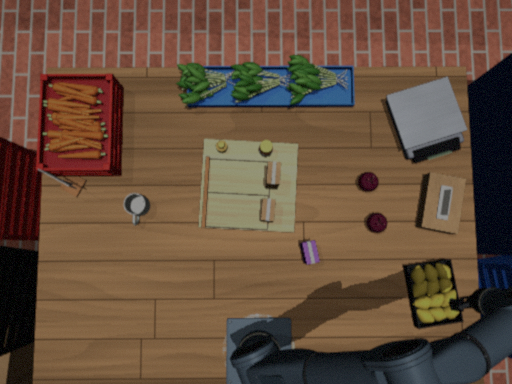

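The side view shows two cardboard cartons: tall at (235,183), short at (275,198). The purple look-alike is at (335,182). In the top view the tall one is at about (272,174) and the short one at (267,209). I'll zoom in.

```bash
python3 - <<'E'
import cv2
a=cv2.imread("pics/side0.png")[145:280,150:315]; cv2.imwrite("pics/side0c.png",cv2.resize(a,None,fx=4.4,fy=4.4,interpolation=cv2.INTER_CUBIC))
a=cv2.imread("pics/top0.png")[132:237,193:308]; cv2.imwrite("pics/top0c.png",cv2.resize(a,None,fx=5,fy=5,interpolation=cv2.INTER_CUBIC))
E
```

```text
(no output)
```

View pics/side0c.png

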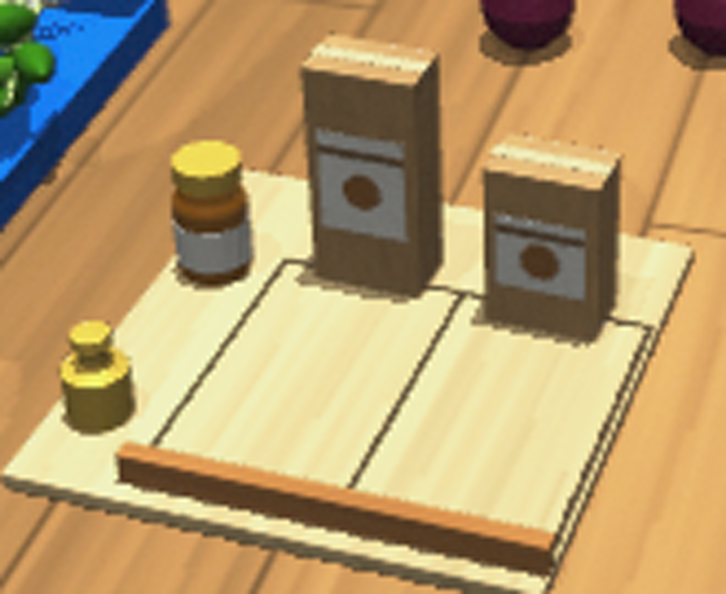

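View pics/top0c.png

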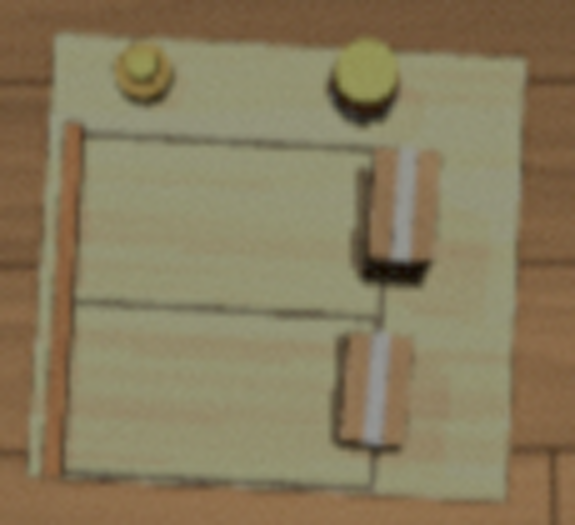

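```bash
cat > h.py <<'E'
import numpy as np
from scipy.optimize import least_squares
def proj(K,T,P):
    P=np.atleast_2d(P); c=(P-T[:3,3])@T[:3,:3]
    return np.c_[K[0,0]*c[:,0]/-c[:,2]+K[0,2], K[1,1]*c[:,1]/c[:,2]+K[1,2]]
def ray(K,T,uv,z):
    d=np.array([(uv[0]-K[0,2])/K[0,0],-(uv[1]-K[1,2])/K[1,1],-1]); d=T[:3,:3]@d
    return T[:3,3]+d*(z-T[2,3])/d[2]
cam={n:np.load(f"{n}0.npz") for n in("side","top")}
cam={n:(c["K"],c["T"]) for n,c in cam.items()}
off={"side":(150,145,4.4),"top":(193,132,5)}
def full(n,p):
    o=off[n]; return (np.array(p,float)+.5)/o[2]-.5+np.array(o[:2])
def place(q,P):
    c,s=np.cos(q[2]),np.sin(q[2]); P=np.array(P,float)
    return np.c_[q[0]+c*P[:,0]-s*P[:,1], q[1]+s*P[:,0]+c*P[:,1], P[:,2]]
def fit(obs,q0):
    def f(q):
        r=[]
        for n,p,P in obs: r+=list((proj(*cam[n],place(q,[P]))[0]-full(n,p)))
        return r
    return least_squares(f,q0,loss="soft_l1")
E
python3 - <<'E'
from h import *
t=.012
B=[("top",(55,34),(.252,-.2,t)),("top",(526,59),(-.098,-.2,t)),("top",(505,498),(-.098,.13,t)),("top",(30,475),(.252,.13,t)),
("side",(693,252),(-.098,.13,t)),("side",(545,592),(.252,.13,t)),("side",(3,476),(.252,-.2,t)),("side",(285,262),(0,-.125,t)),("side",(462,294),(0,0,t)),("side",(652,326),(0,.125,t))]
b=fit(B,[.6,0,1.57]); print("board",b.x,np.abs(b.fun).round(1))
def carton(top,side_top,side_bot,h,q0):
    h+=t;O=[]
    for p,P in zip(top,[(.0225,-.0375),(-.0225,-.0375),(-.0225,.0375),(.0225,.0375)]): O.append(("top",p,P+(h,)))
    for p,P in zip(side_top,[(.0225,-.0375),(.0225,.0375),(-.0225,.0375),(-.0225,-.0375)]): O.append(("side",p,P+(h,)))
    for p,P in zip(side_bot,[(.0225,-.0375),(.0225,.0375),(-.0225,.0375)]): O.append(("side",p,P+(t,)))
    return fit(O,q0)
def rel(q):
    c,s=np.cos(b.x[2]),np.sin(b.x[2]);d=q[:2]-b.x[:2]
    return c*d[0]+s*d[1],-s*d[0]+c*d[1],np.degrees(q[2]-b.x[2])
for nm,r in (("tall",carton([(375,147),(441,150),(436,263),(371,262)],[(303,70),(412,86),(438,50),(322,38)],[(315,280),(420,297),(440,268)],.16,[.6,0,1.57])),
 ("short",carton([(348,333),(413,336),(406,446),(340,444)],[(485,172),(605,190),(620,155),(497,140)],[(490,320),(600,340),(614,308)],.115,[.6,0,1.57]))):
    print(nm,r.x,rel(r.x),r.fun.round(1))
print("jar",ray(*cam["top"],full("top",(367,72)),.097), "purple", ray(*cam["top"],(310,252),.1))
E
```

```text
board [ 0.55281234 -0.04080269  1.51718601] [0.5 0.1 0.6 0.3 0.1 0.9 1.  0.8 0.2 2.  0.1 0.2 0.7 0.8 0.  0.7 0.3 0.7
 0.3 0.2]
tall [ 0.61333967 -0.05110049  1.52807426] (np.float64(-0.00703966307816383), np.float64(-0.06099217315503933), np.float64(0.6238511414727241)) [-1.   0.1 -0.8 -0.  -0.5 -0.5 -0.9 -0.8 -0.8 -0.9  0.6 -0.7  0.  -0.4
  0.8 -1.3 -0.3 -0.3  0.4  0.2  0.8 -1.8]
short [ 0.49201306 -0.0326172   1.53666166] (np.float64(0.004915824444157891), np.float64(0.061150543721158045), np.float64(1.115872595010073)) [-1.2  0.2 -1.   0.  -0.2 -0.1 -0.2 -0.1 -0.4 -0.7 -0.3 -0.6  0.4 -1.3
  1.6 -1.8 -1.1  0.5 -0.   0.4  0.7 -1.5]
jar [ 0.71901713 -0.03075582  0.097     ] purple [ 0.34697043 -0.17918368  0.1       ]
```

```bash
cat >> h.py <<'E'
from scipy.spatial.transform import Rotation as Ro
def togo(goal,xdir):
    """full tool-frame shift (units 0.1m) and turn (45deg) to goal pos, tool down with x at heading xdir (rad)"""
    from cell import ctrl
    s=ctrl.read_state(); R=Ro.from_rotvec(s["tool_rot"])
    c,n=np.cos(xdir),np.sin(xdir)
    G=Ro.from_matrix(np.array([[c,n,0],[n,-c,0],[0,0,-1.]]))
    d=R.inv().apply(np.array(goal)-s["tcp_pos"])/.1; w=(R.inv()*G).as_rotvec()/np.radians(45)
    print("t",s["time"],"tcp",s["tcp_pos"].round(4),"F",s["contact_force"].round(1),"w",round(s["width"],4))
    print("shift",d.round(3),"turn",w.round(3),"q",s["joint_pos"].round(2))
E
python3 -c "
from h import *
togo((.6085,-.155,.2),1.528-np.pi/2)"
```

```text
t 0.1 tcp [ 0.2102 -0.6409  0.2009] F [-0.1 -0.2  0.2] w 0.0853
shift [-3.377 -5.299  0.014] turn [-1.000e-03  2.000e-03 -1.542e+00] q [ 1.17  0.58  0.02  1.44 -0.02  1.13 -0.06]
```

Call:
servo_tool --series '[[[-0.13,-0.2,0,0,0,-0.1,0.6],[-0.26,-0.4,0,0,0,-0.25,0.6],[-0.39,-0.6,0,0,0,-0.4,0.6],[-0.52,-0.8,0,0,0,-0.55,0.6],[-0.64,-1,0,0,0,-0.7,0.6],[-0.64,-1,0,0,0,-0.77,0.6]]]'

```text
time: 0.7
tcp_pos: [0.2886, -0.5463, 0.2016]
tool_rot: [-2.98, 0.987, -0.001]
contact_force: [-0.8, -0.5, 0.4]
width: 0.0341
```

```bash
python3 -c "
from h import *
togo((.6085,-.155,.2),1.528-np.pi/2)"
```

```text
t 0.7 tcp [ 0.2886 -0.5463  0.2016] F [-0.8 -0.5  0.4] w 0.0341
shift [ 0.229 -5.049  0.028] turn [-0.003 -0.001 -0.76 ] q [ 1.11  0.49 -0.15  1.59  0.08  1.06  0.3 ]
```

Call:
servo_tool --series '[[[0.01,-0.25,0,0,0,-0.15,0.6],[0.02,-0.5,0,0,0,-0.3,0.6],[0.03,-0.75,0,0,0,-0.45,0.6],[0.04,-1,0,0,0,-0.6,0.6],[0.04,-1,0,0,0,-0.76,0.6]]]'

```text
time: 1.2
tcp_pos: [0.3521, -0.4687, 0.2017]
tool_rot: [-3.139, 0.066, -0.002]
contact_force: [-0.1, 0.2, 0.7]
width: 0.0346
```

```bash
python3 -c "
from h import *
togo((.6085,-.155,.2),1.528-np.pi/2)"
```

```text
t 1.2 tcp [ 0.3521 -0.4687  0.2017] F [-0.1  0.2  0.7] w 0.0346
shift [ 2.429 -3.242  0.026] turn [-0.002 -0.002  0.001] q [ 1.06  0.45 -0.32  1.67  0.16  1.04  0.65]
```

Call:
servo_tool --series '[[[0.25,-0.25,0,0,0,0,0.6],[0.5,-0.5,0,0,0,0,0.6],[0.75,-0.75,0,0,0,0,0.6],[1,-1,0,0,0,0,0.6]]]'

```text
time: 1.6
tcp_pos: [0.4547, -0.3765, 0.2014]
tool_rot: [-3.14, 0.083, 0.001]
contact_force: [0.6, -0.3, 0.0]
width: 0.0345
```

Call:
servo_tool --series '[[[0.25,-0.25,0,0,0,0,0.6],[0.5,-0.5,0,0,0,0,0.6],[0.75,-0.75,0,0,0,0,0.6],[1,-1,0,0,0,0,0.6]]]'

```text
time: 2.0
tcp_pos: [0.5599, -0.2819, 0.2014]
tool_rot: [-3.14, 0.082, 0.001]
contact_force: [0.2, -1.2, -0.3]
width: 0.0342
```

```bash
python3 -c "
from h import *
togo((.6085,-.155,.152),1.528-np.pi/2)"
```

```text
t 2.0 tcp [ 0.5599 -0.2819  0.2014] F [ 0.2 -1.2 -0.3] w 0.0342
shift [ 0.419 -1.292  0.493] turn [-0.     0.001 -0.012] q [ 0.6   0.52 -0.34  1.56  0.19  1.09  0.16]
```

Call:
servo_tool --series '[[[0.2,-0.25,0,0,0,0,0.6],[0.35,-0.5,0.1,0,0,0,0.6],[0.42,-0.75,0.3,0,0,0,0.6],[0.42,-1,0.49,0,0,0,0.6],[0.42,-1,0.49,0,0,0,0.6],[0.42,-1,0.49,0,0,0,0.6]]]'

```text
time: 2.6
tcp_pos: [0.6061, -0.1848, 0.1521]
tool_rot: [-3.14, 0.08, 0.002]
contact_force: [-0.3, 0.0, -0.3]
width: 0.034
```

```bash
python3 -c "
from h import *
from cell import eyes
import cv2
togo((.6115,-.085,.152),1.528-np.pi/2)
for n in ('side','top'):
    s=eyes.snapshot(n)['image'][:,:,::-1]; o=(130,80,330,280) if n=='side' else (180,100,350,260)
    cv2.imwrite(f'pics/{n}1.png',cv2.resize(s[o[1]:o[3],o[0]:o[2]],None,fx=2.9,fy=2.9,interpolation=2))
"
```

```text
t 2.6 tcp [ 0.6061 -0.1848  0.1521] F [-0.3  0.  -0.3] w 0.034
shift [ 0.003 -1.     0.001] turn [-0.     0.002 -0.01 ] q [ 0.43  0.57 -0.34  1.61  0.21  1.   -0.03]
```

View pics/side1.png

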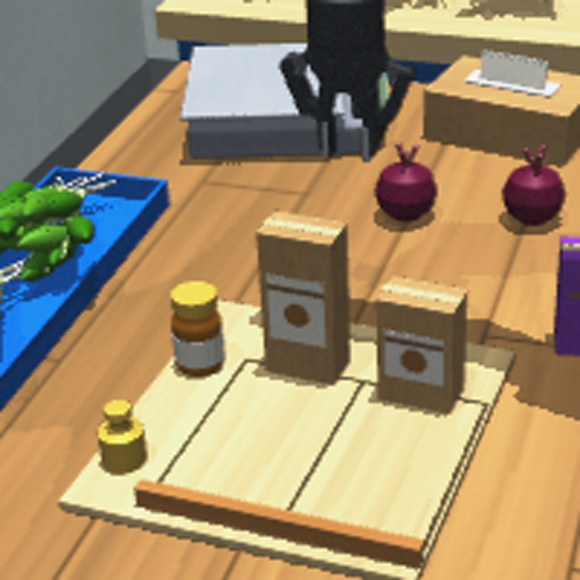

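View pics/top1.png

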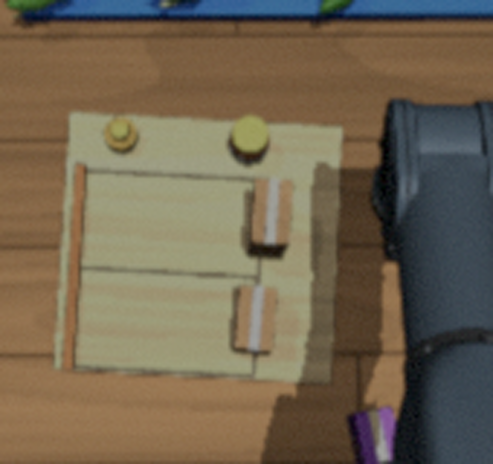

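Both views show the fingers in line behind the tall carton, with the fingertips at about (330–370,150) in the side crop. Next is the approach and then a slow push near the top.

Call:
servo_tool --series '[[[0,-0.2,0,0,0,0,0.6],[0,-0.4,0,0,0,0,0.6],[0,-0.6,0,0,0,0,0.6],[0,-0.75,0,0,0,0,0.6],[0,-0.85,0,0,0,0,0.6],[0,-0.91,0,0,0,0,0.6],[0,-0.96,0,0,0,0,0.6],[0,-1,0,0,0,0,0.6],[0,-1,0,0,0,0,0.6]]]'

```text
time: 3.6
tcp_pos: [0.6116, -0.0853, 0.1527]
tool_rot: [-3.14, 0.082, 0.0]
contact_force: [-0.5, 0.1, 0.7]
width: 0.0343
```

```bash
python3 -c "
from h import *
from cell import eyes
import cv2
togo((.6115,-.035,.152),1.528-np.pi/2)
s=eyes.snapshot('side')['image'][:,:,::-1]; o=(130,80,330,280)
cv2.imwrite(f'pics/side2.png',cv2.resize(s[o[1]:o[3],o[0]:o[2]],None,fx=2.9,fy=2.9,interpolation=2))
"
```

```text
t 3.6 tcp [ 0.6116 -0.0853  0.1527] F [-0.5  0.1  0.7] w 0.0343
shift [-0.028 -0.502  0.007] turn [-0.     0.    -0.012] q [ 0.28  0.55 -0.34  1.65  0.21  0.98 -0.19]
```

View pics/side2.png

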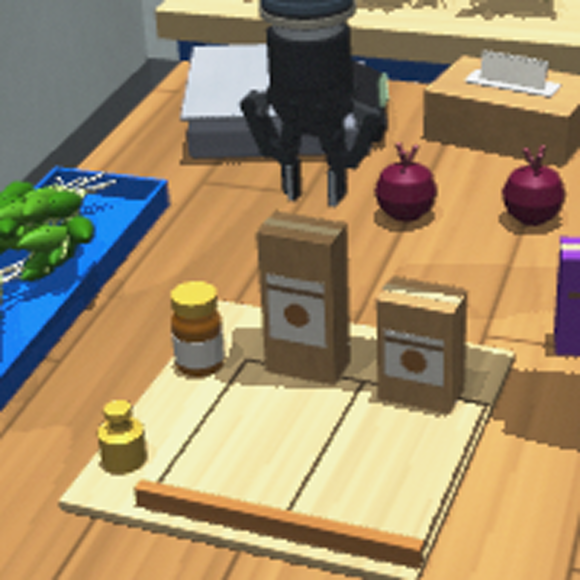

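```bash
python3 -c "
from h import *
for p in [(.6116,-.0853,.1527),(.6116,-.0853,.172),(.612,-.0736,.172),(.6133,-.051,.172)]:
    print(p,(proj(*cam['side'],p)[0]-[130,80])*2.9)
"
```

```text
(0.6116, -0.0853, 0.1527) [313.4140996 225.9033312]
(0.6116, -0.0853, 0.172) [312.71269859 208.28024977]
(0.612, -0.0736, 0.172) [308.70260867 213.94161327]
(0.6133, -0.051, 0.172) [300.25836881 225.04185624]
```

```bash
python3 -c "
from h import *
from cell import eyes
import cv2
s=eyes.snapshot('side')['image'][:,:,::-1]; o=(205,125,265,185)
cv2.imwrite(f'pics/side3.png',cv2.resize(s[o[1]:o[3],o[0]:o[2]],None,fx=10,fy=10,interpolation=2))
s=eyes.snapshot('top')['image'][:,:,::-1]; o=(240,140,320,220)
cv2.imwrite(f'pics/top3.png',cv2.resize(s[o[1]:o[3],o[0]:o[2]],None,fx=7,fy=7,interpolation=2))
"
```

```text
(no output)
```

View pics/side3.png

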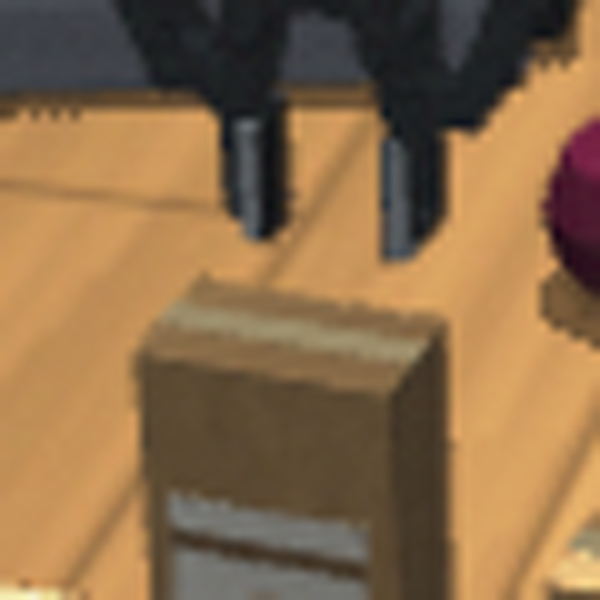

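View pics/top3.png

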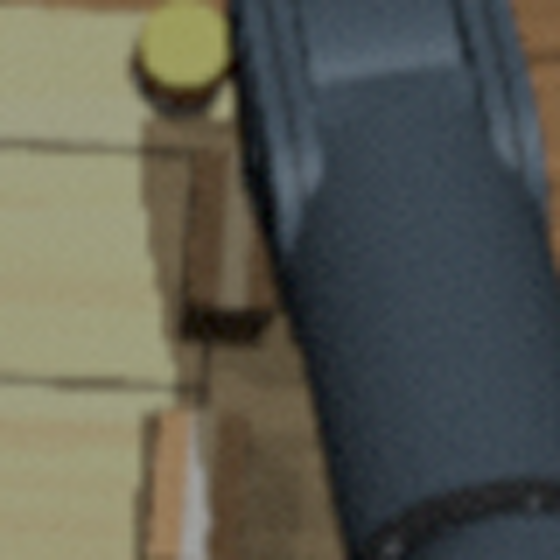

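The tips appear about 8 px higher in the side view than the TCP should project. I'll shut the fingers, which swings them forward, and compare again.

Call:
servo_tool --series '[[[0,0,0,0,0,0,1],[0,0,0,0,0,0,1],[0,0,0,0,0,0,1],[0,0,0,0,0,0,1]]]'

```text
time: 4.15
tcp_pos: [0.6116, -0.0855, 0.1527]
tool_rot: [-3.141, 0.082, 0.0]
contact_force: [-0.9, -0.3, 0.5]
width: -0.0002
```

```bash
python3 -c "
from h import *
from cell import eyes
import cv2
togo((.6115,-.035,.152),1.528-np.pi/2)
s=eyes.snapshot('side'); print(s['T'],s['K'][:,2]); s=s['image'][:,:,::-1]; o=(205,125,265,185)
cv2.imwrite(f'pics/side4.png',cv2.resize(s[o[1]:o[3],o[0]:o[2]],None,fx=10,fy=10,interpolation=2))
"
```

```text
t 4.15 tcp [ 0.6116 -0.0855  0.1527] F [-0.9 -0.3  0.5] w -0.0002
shift [-0.027 -0.504  0.007] turn [-0.     0.    -0.012] q [ 0.28  0.55 -0.34  1.65  0.21  0.98 -0.19]
[[-0.96245103  0.13126517 -0.2376078   0.24558819]
 [-0.27073701 -0.52780861  0.80505872  1.03069533]
 [-0.01973528  0.83915882  0.54352828  0.8062134 ]
 [ 0.          0.          0.          1.        ]] [251.36441642 189.55349739   1.        ]
```

View pics/side4.png

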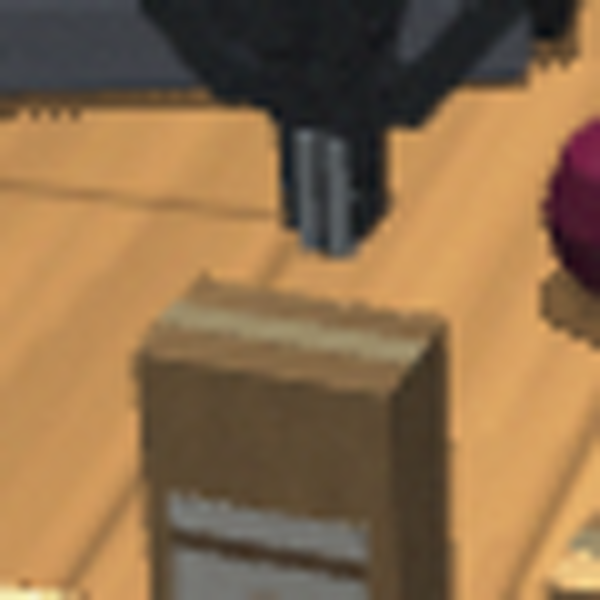

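```bash
python3 -c "
from h import *
import cv2
for p in [(.2102,-.6409,.2009),(.6061,-.1848,.1521)]:
  for n in cam: print(p,n,proj(*cam[n],p)[0])
a=cv2.imread('pics/side0.png')[20:95,365:440]; cv2.imwrite('pics/s0g.png',cv2.resize(a,None,fx=8,fy=8,interpolation=2))
a=cv2.imread('pics/top0.png')[260:340,430:512]; cv2.imwrite('pics/t0g.png',cv2.resize(a,None,fx=7,fy=7,interpolation=2))
"
```

```text
(0.2102, -0.6409, 0.2009) side [394.55645896  83.37808533]
(0.2102, -0.6409, 0.2009) top [458.44579364 294.66429288]
(0.6061, -0.1848, 0.1521) side [249.68358321 142.37196317]
(0.6061, -0.1848, 0.1521) top [312.12765323 175.21234089]
```

View pics/s0g.png

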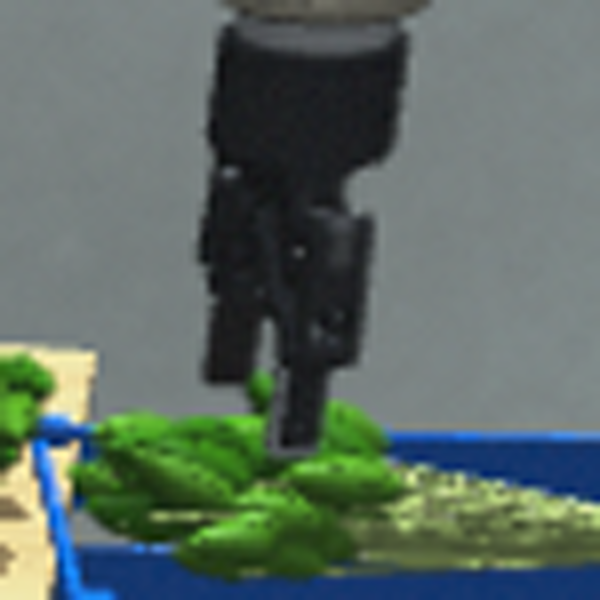

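View pics/t0g.png

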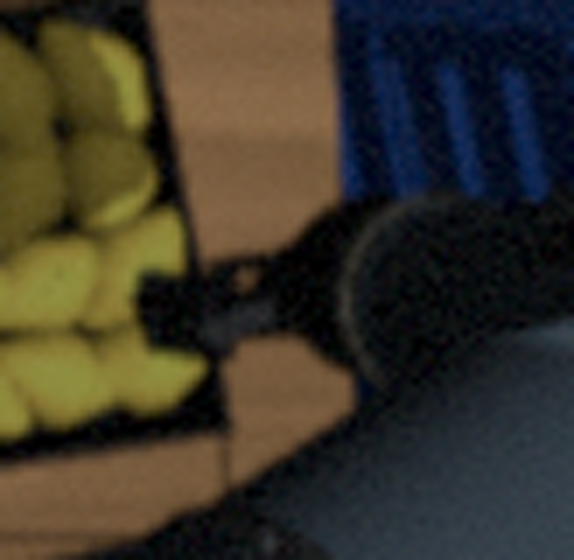

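```bash
python3 -c "
from h import *
def tri(u,v):
    f=lambda p: np.r_[proj(*cam['side'],p)[0]-u,proj(*cam['top'],p)[0]-v]
    return least_squares(f,[.2,-.6,.2])
r=tri((397.7,72.2),(458,305.5)); print(r.x,r.fun)
for z in(.3,.4,.5): print(z,proj(*cam['top'],(.2102,-.6409,z)),proj(*cam['side'],(.2102,-.6409,z)))
for p in [(0,0,0),(0,0,.05)]: print(p,proj(*cam['top'],p),proj(*cam['side'],p))
import json
for z in (.15,.16,.17,.18,.19,.2): print(z,ray(*cam['side'],(238,150.3),z))
"; python3 - <<'E'
import cv2
cv2.imwrite('pics/sfull.png',cv2.resize(cv2.imread('pics/side0.png')[130:300,392:512],None,fx=4,fy=4))
cv2.imwrite('pics/tfull.png',cv2.resize(cv2.imread('pics/top0.png')[300:384,210:330],None,fx=5,fy=5))
E
```

```text
[ 0.19331368 -0.61742363  0.24982675] [ 3.88433853  0.09799573 -0.05718371 -3.62879469]
0.3 [[472.58928903 298.04702812]] [[398.75925043  55.14922071]]
0.4 [[488.97201607 301.965326  ]] [[403.29476041  24.68558767]]
0.5 [[507.98396609 306.51246174]] [[408.15813902  -7.98023873]]
(0, 0, 0) [[258.13246945 350.02929881]] [[461.58125996 254.74354134]]
(0, 0, 0.05) [[258.31501394 353.16960589]] [[466.01336154 239.25977545]]
0.15 [ 0.62653034 -0.13294226  0.15      ]
0.16 [ 0.62072519 -0.11520965  0.16      ]
0.17 [ 0.61492003 -0.09747704  0.17      ]
0.18 [ 0.60911487 -0.07974443  0.18      ]
0.19 [ 0.60330972 -0.06201182  0.19      ]
0.2 [ 0.59750456 -0.04427921  0.2       ]
```

View pics/tfull.png

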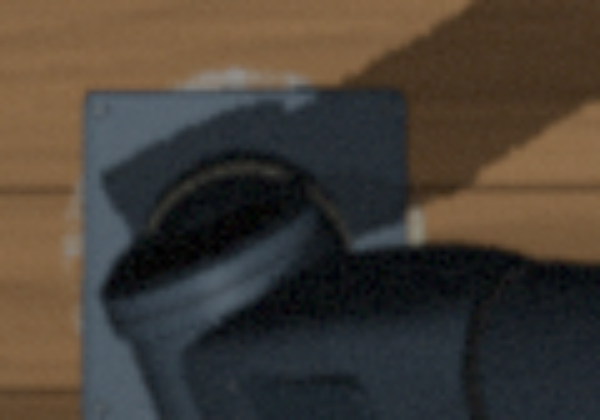

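View pics/sfull.png

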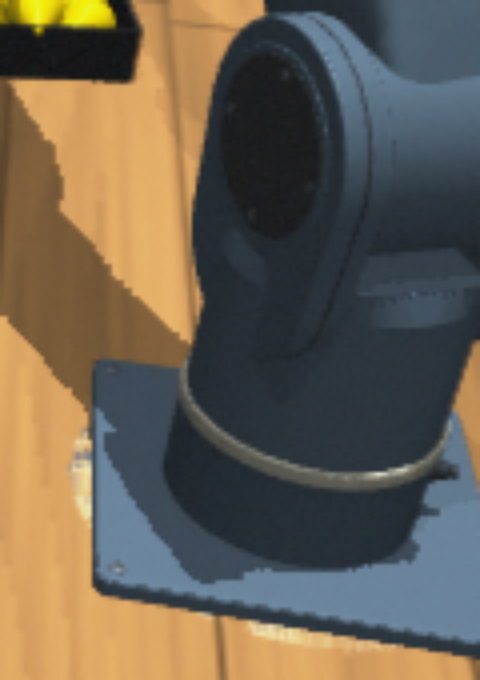

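The mismatch points to tips about 25 mm higher than reported, or farther back. I'll back off a little, lower by 25 mm and check against the carton's occluding edge.

Call:
servo_tool --series '[[[-0.02,0.2,0,0,0,0,0.6],[-0.02,0.2,0.1,0,0,0,0.6],[-0.02,0.2,0.25,0,0,0,0.6],[-0.02,0.2,0.25,0,0,0,0.6],[-0.02,0.2,0.25,0,0,0,0.6]]]'

```text
time: 4.7
tcp_pos: [0.6084, -0.1047, 0.1274]
tool_rot: [-3.14, 0.082, 0.001]
contact_force: [0.2, -0.0, 0.9]
width: 0.0341
```

```bash
python3 -c "
from h import *
from cell import eyes
import cv2
togo((.6115,-.035,.127),1.528-np.pi/2)
s=eyes.snapshot('side'); s=s['image'][:,:,::-1]; o=(205,125,265,185)
cv2.imwrite(f'pics/side5.png',cv2.resize(s[o[1]:o[3],o[0]:o[2]],None,fx=10,fy=10,interpolation=2))
print((proj(*cam['side'],(.6105,-.106,.127))-[205,125])*10)
"
```

```text
t 4.7 tcp [ 0.6084 -0.1047  0.1274] F [ 0.2 -0.   0.9] w 0.0341
shift [-0.006 -0.698  0.004] turn [-0.001  0.001 -0.012] q [ 0.31  0.57 -0.34  1.68  0.23  0.92 -0.17]
[[358.71202053 373.63840308]]
```

View pics/side5.png

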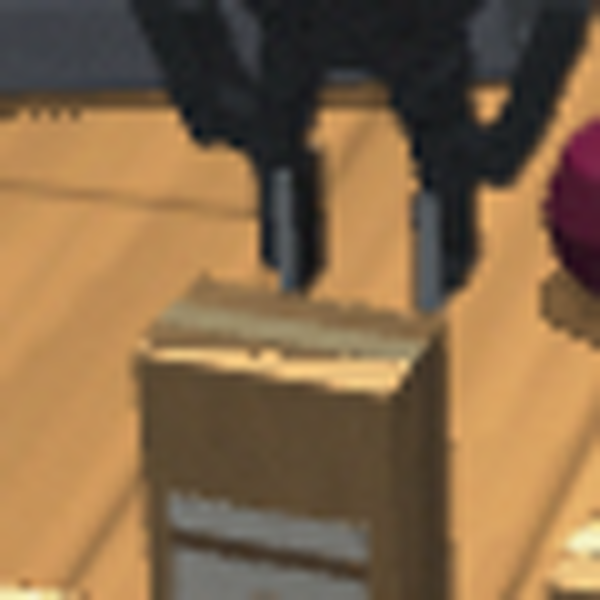

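Call:
servo_tool --series '[[[0,-0.1,0,0,0,0,0.6],[0,-0.16,0,0,0,0,0.6],[0,-0.22,0,0,0,0,0.6],[0,-0.28,0,0,0,0,0.6],[0,-0.34,0,0,0,0,0.6]]]'

```text
time: 5.25
tcp_pos: [0.6105, -0.0707, 0.1279]
tool_rot: [3.14, -0.082, 0.0]
contact_force: [-0.2, -1.2, 0.9]
width: 0.0345
```

```bash
python3 -c "
from h import *
from cell import eyes
import cv2
togo((.6115,-.035,.127),1.528-np.pi/2)
s=eyes.snapshot('side'); s=s['image'][:,:,::-1]; o=(195,125,275,225)
cv2.imwrite(f'pics/side6.png',cv2.resize(s[o[1]:o[3],o[0]:o[2]],None,fx=6,fy=6,interpolation=2))
"
```

```text
t 5.25 tcp [ 0.6105 -0.0707  0.1279] F [-0.2 -1.2  0.9] w 0.0345
shift [-0.008 -0.357  0.009] turn [ 0.    -0.    -0.012] q [ 0.25  0.57 -0.34  1.69  0.23  0.92 -0.23]
```

View pics/side6.png

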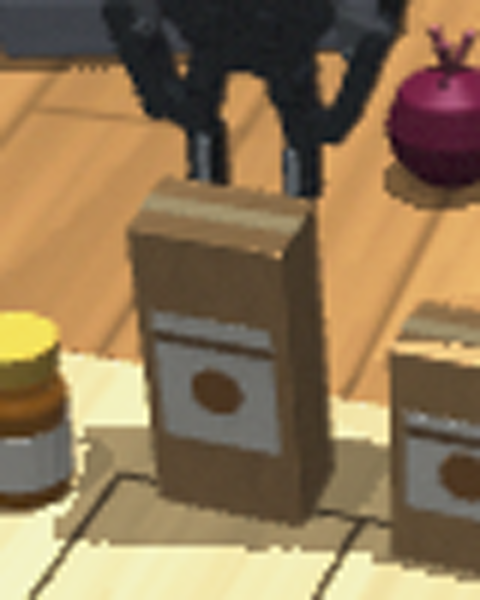

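It's tipping rather than sliding: the top has leaned and the foot is unchanged. Continuing the push.

Call:
servo_tool --series '[[[0,-0.06,0,0,0,0,0.6],[0,-0.12,0,0,0,0,0.6],[0,-0.18,0,0,0,0,0.6],[0,-0.24,0,0,0,0,0.6],[0,-0.3,0,0,0,0,0.6],[0,-0.3,0,0,0,0,0.6],[0,-0.3,0,0,0,0,0.6],[0,-0.3,0,0,0,0,0.6]]]'

```text
time: 6.1
tcp_pos: [0.6118, -0.0418, 0.1276]
tool_rot: [3.14, -0.083, -0.0]
contact_force: [0.1, -1.1, 1.2]
width: 0.0342
```

```bash
python3 -c "
from h import *
from cell import eyes
import cv2
togo((.6115,-.035,.127),1.528-np.pi/2)
s=eyes.snapshot('side'); s=s['image'][:,:,::-1]; o=(150,110,315,280)
cv2.imwrite(f'pics/side7.png',cv2.resize(s[o[1]:o[3],o[0]:o[2]],None,fx=3.5,fy=3.5,interpolation=2))
"
```

```text
t 6.1 tcp [ 0.6118 -0.0418  0.1276] F [ 0.1 -1.1  1.2] w 0.0342
shift [-0.007 -0.067  0.006] turn [ 0.     0.    -0.013] q [ 0.2   0.57 -0.34  1.69  0.23  0.92 -0.27]
```

View pics/side7.png

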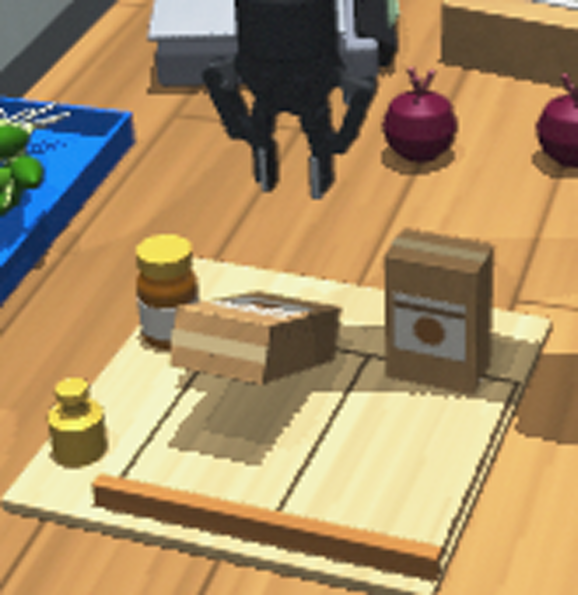

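It's mid-fall. I'll retract behind it while it settles.

Call:
servo_tool --series '[[[0,0,0,0,0,0,0.6],[0,0.2,0,0,0,0,0.6],[0,0.4,0,0,0,0,0.6],[0,0.6,0,0,0,0,0.6],[0,0.8,0,0,0,0,0.6],[0,0.8,0,0,0,0,0.6]]]'

```text
time: 6.75
tcp_pos: [0.6071, -0.1255, 0.1275]
tool_rot: [3.138, -0.09, -0.001]
contact_force: [-0.4, -0.3, -0.6]
width: 0.0341
```

```bash
python3 -c "
from h import *
from cell import eyes
import cv2
togo((.6115,-.085,.04),1.528-np.pi/2)
s=eyes.snapshot('side'); s=s['image'][:,:,::-1]; o=(150,145,315,280)
cv2.imwrite(f'pics/side8.png',cv2.resize(s[o[1]:o[3],o[0]:o[2]],None,fx=4.4,fy=4.4,interpolation=2))
s=eyes.snapshot('top')['image'][:,:,::-1]; o=(193,132,308,237)
cv2.imwrite(f'pics/top8.png',cv2.resize(s[o[1]:o[3],o[0]:o[2]],None,fx=5,fy=5,interpolation=2))
"
```

```text
t 6.75 tcp [ 0.6071 -0.1255  0.1275] F [-0.4 -0.3 -0.6] w 0.0341
shift [ 0.021 -0.408  0.874] turn [ 0.003  0.001 -0.018] q [ 0.34  0.58 -0.33  1.68  0.23  0.93 -0.14]
```

View pics/side8.png

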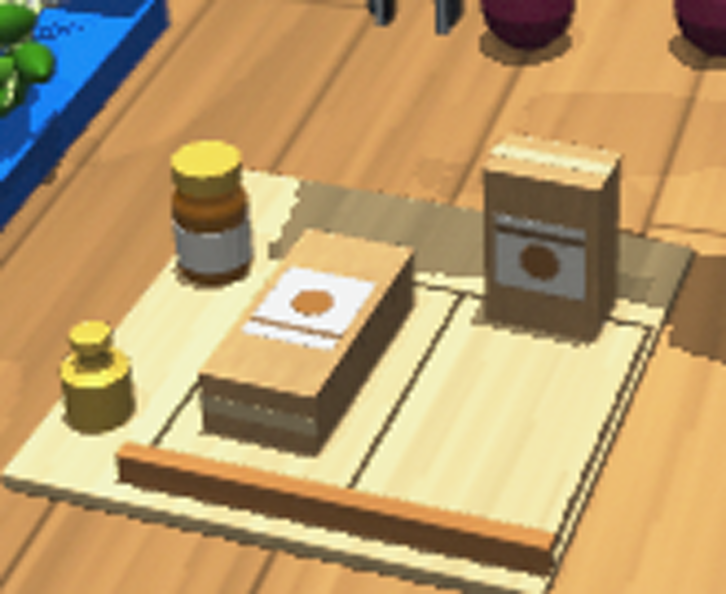

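View pics/top8.png

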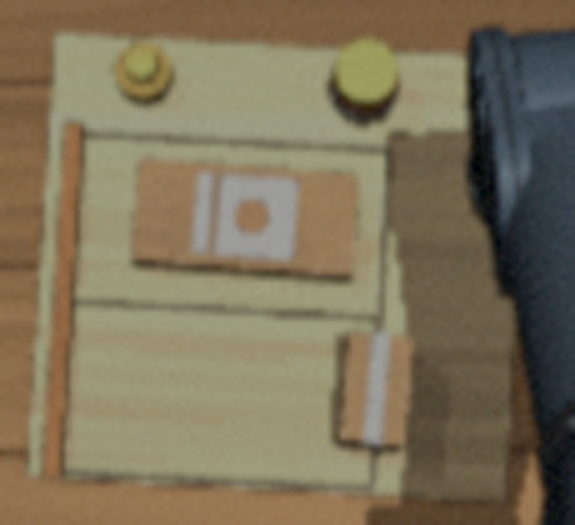

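Flat inside the bay: the top view shows the top face at corners (138,159), (358,173), (352,275) and (133,263). I'll measure it.

```bash
cat >> h.py <<'E'
BQ=np.array([0.55281234,-0.04080269,1.51718601])
def lying(top,side):
    t=.057;O=[]
    for p,P in zip(top,[(.16,-.0375),(0,-.0375),(0,.0375),(.16,.0375)]): O.append(("top",p,P+(t,)))
    for p,P in side: O.append(("side",p,P))
    r=fit(O,[.61,-.03,1.52]); q=r.x
    c,s=np.cos(BQ[2]),np.sin(BQ[2])
    for nm,L in(("foot",0),("top",.16)):
        w=q[:2]+L*np.array([np.cos(q[2]),np.sin(q[2])]); d=w-BQ[:2]
        print(nm,"world",w.round(4),"board",round(c*d[0]+s*d[1],4),round(-s*d[0]+c*d[1],4))
    print("yaw",q[2],"rel deg",np.degrees(q[2]-BQ[2]),r.fun.round(1))
E
python3 -c "
from h import *
lying([(138,159),(358,173),(352,275),(133,263)],[((201,377),(.16,-.0375,.057)),((318,397),(.16,.0375,.057)),((413,250),(0,.0375,.057)),((306,230),(0,-.0375,.057)),((204,432),(.16,-.0375,.012)),((318,453),(.16,.0375,.012))])
print(proj(*cam['top'],place(BQ,[(.225,-.0625,.034),(.225,0,.034)])))
"
```

```text
foot world [ 0.616  -0.0221] board 0.022 -0.0621
top world [0.6265 0.1375] board 0.182 -0.064
yaw 1.5054377726875412 rel deg -0.6731244147220112 [-0.5  0.1 -0.1  0.  -0.1  0.3 -0.9 -0.  -0.6 -1.3 -0.2 -0.2  0.2 -0.9
 -0.3 -0.9  0.2 -0.2  0.8  0.8]
[[207.60071304 174.58407426]
 [206.57238127 191.64455735]]
```

```bash
python3 -c "
from h import *
togo((.6132,-.075,.025),1.517-np.pi/2)"
```

```text
t 6.85 tcp [ 0.6076 -0.1214  0.1276] F [ 1.3 -0.4  0. ] w 0.0345
shift [ 0.031 -0.466  1.026] turn [-0.  0.  0.] q [ 0.33  0.58 -0.34  1.68  0.23  0.93 -0.14]
```

Call:
servo_tool --series '[[[0.03,-0.2,0.2,0,0,0,0.6],[0.03,-0.4,0.4,0,0,0,0.6],[0.03,-0.47,0.6,0,0,0,0.6],[0.03,-0.47,0.75,0,0,0,0.6],[0.03,-0.47,0.87,0,0,0,0.6],[0.03,-0.47,0.95,0,0,0,0.6],[0.03,-0.47,1,0,0,0,0.6],[0.03,-0.47,1,0,0,0,0.6]]]'

```text
time: 7.65
tcp_pos: [0.613, -0.0745, 0.0274]
tool_rot: [-3.14, 0.083, 0.001]
contact_force: [-0.2, 0.1, 0.6]
width: 0.034
```

```bash
python3 -c "
from h import *
from cell import eyes
import cv2
togo((.6160,-.0331,.027),1.517-np.pi/2)
s=eyes.snapshot('side'); s=s['image'][:,:,::-1]; o=(150,145,315,280)
cv2.imwrite(f'pics/side9.png',cv2.resize(s[o[1]:o[3],o[0]:o[2]],None,fx=4.4,fy=4.4,interpolation=2))
"
```

```text
t 7.65 tcp [ 0.613  -0.0745  0.0274] F [-0.2  0.1  0.6] w 0.034
shift [ 0.008 -0.415  0.004] turn [-0.     0.001  0.002] q [ 0.23  0.69 -0.3   1.77  0.29  0.72 -0.27]
```

View pics/side9.png

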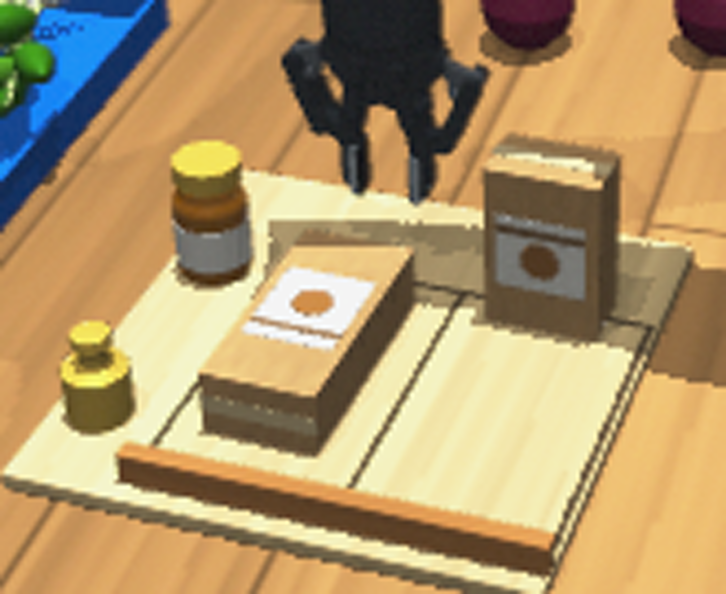

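Call:
servo_tool --series '[[[0,0,0.04,0,0,0,0.6],[0,-0.1,0.08,0,0,0,0.6],[0,-0.2,0.08,0,0,0,0.6],[0,-0.3,0.08,0,0,0,0.6],[0,-0.38,0.08,0,0,0,0.6],[0,-0.43,0.08,0,0,0,0.6],[0,-0.48,0.08,0,0,0,0.6],[0,-0.52,0.08,0,0,0,0.6]]]'

```text
time: 8.5
tcp_pos: [0.6161, -0.0229, 0.0199]
tool_rot: [3.14, -0.083, 0.001]
contact_force: [0.4, -3.8, 1.5]
width: 0.034
```

```bash
python3 -c "
from h import *
from cell import eyes
import cv2
togo((.6160,.010,.02),1.517-np.pi/2)
s=eyes.snapshot('side'); s=s['image'][:,:,::-1]; o=(150,145,315,280)
cv2.imwrite(f'pics/side10.png',cv2.resize(s[o[1]:o[3],o[0]:o[2]],None,fx=4.4,fy=4.4,interpolation=2))
"
```

```text
t 8.5 tcp [ 0.6161 -0.0229  0.0199] F [ 0.4 -3.8  1.5] w 0.034
shift [-0.018 -0.328 -0.002] turn [ 0.001 -0.     0.001] q [ 0.14  0.7  -0.28  1.78  0.28  0.7  -0.36]
```

View pics/side10.png

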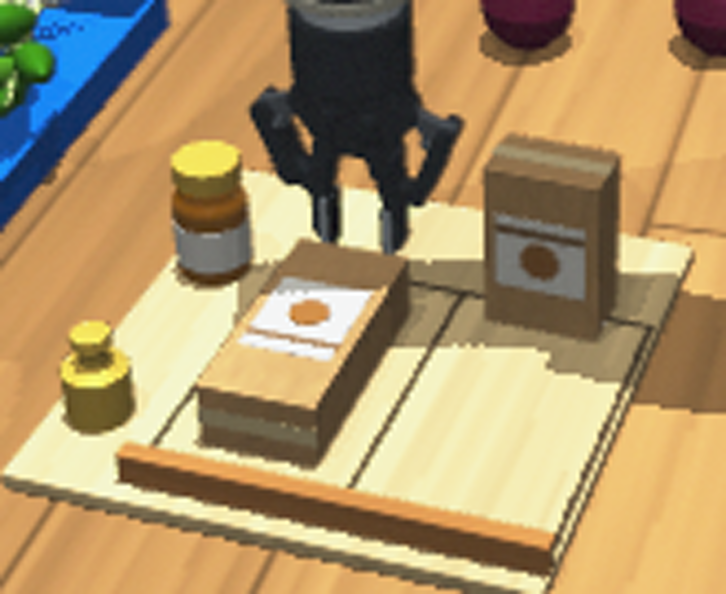

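Contact at 3.8 N and it is sliding straight. Continuing.

Call:
servo_tool --series '[[[0,-0.05,0,0,0,0,0.6],[0,-0.1,0,0,0,0,0.6],[0,-0.15,0,0,0,0,0.6],[0,-0.2,0,0,0,0,0.6],[0,-0.24,0,0,0,0,0.6],[0,-0.28,0,0,0,0,0.6],[0,-0.28,0,0,0,0,0.6]]]'

```text
time: 9.25
tcp_pos: [0.6174, 0.0067, 0.0197]
tool_rot: [-3.14, 0.081, -0.0]
contact_force: [0.2, -0.0, 0.1]
width: 0.0343
```

```bash
python3 -c "
from h import *
from cell import eyes
import cv2
togo((.6160,.010,.02),1.517-np.pi/2)
s=eyes.snapshot('side'); s=s['image'][:,:,::-1]; o=(150,145,315,280)
cv2.imwrite(f'pics/side11.png',cv2.resize(s[o[1]:o[3],o[0]:o[2]],None,fx=4.4,fy=4.4,interpolation=2))
s=eyes.snapshot('top')['image'][:,:,::-1]; o=(193,132,308,237)
cv2.imwrite(f'pics/top11.png',cv2.resize(s[o[1]:o[3],o[0]:o[2]],None,fx=5,fy=5,interpolation=2))
"
```

```text
t 9.25 tcp [0.6174 0.0067 0.0197] F [ 0.2 -0.   0.1] w 0.0343
shift [-0.016 -0.033 -0.003] turn [-0.001 -0.     0.003] q [ 0.09  0.7  -0.28  1.78  0.28  0.7  -0.4 ]
```

View pics/side11.png

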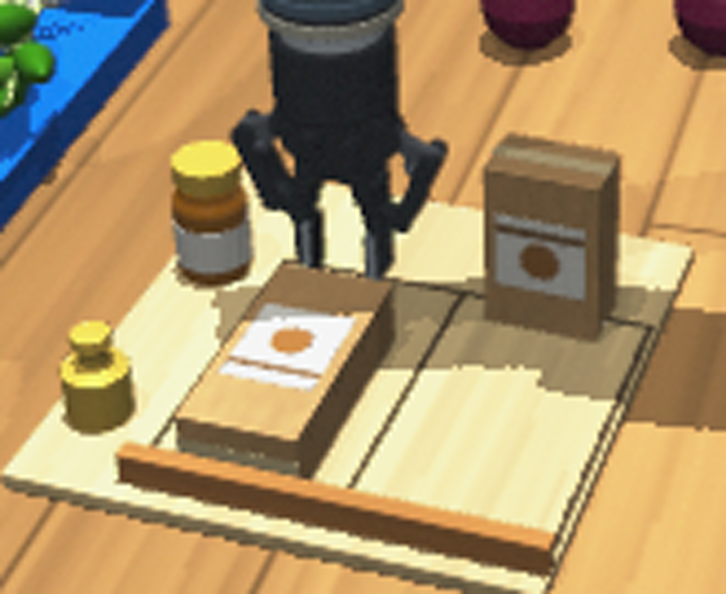

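View pics/top11.png

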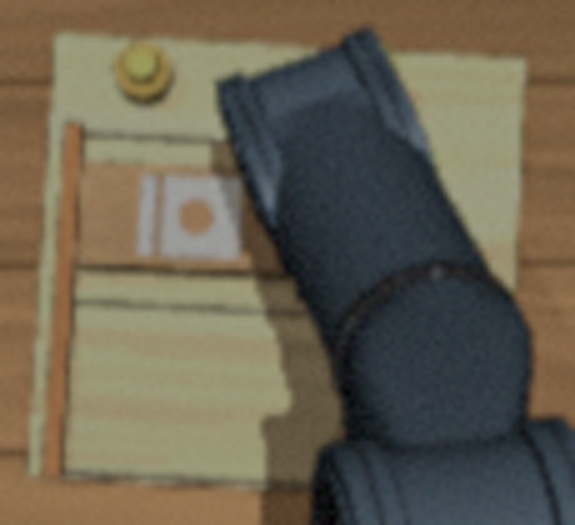

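Call:
servo_tool --series '[[[0,-0.03,0,0,0,0,0.6],[0,-0.05,0,0,0,0,0.6],[0,-0.07,0,0,0,0,0.6],[0,-0.07,0,0,0,0,0.6]]]'

```text
time: 9.75
tcp_pos: [0.6171, 0.0097, 0.0195]
tool_rot: [3.137, -0.085, -0.002]
contact_force: [-0.5, -8.9, 1.2]
width: 0.0341
```

Call:
servo_tool --series '[[[0,-0.02,0,0,0,0,0.6],[0,-0.03,0,0,0,0,0.6],[0,-0.03,0,0,0,0,0.6]]]'

```text
time: 10.05
tcp_pos: [0.6168, 0.0098, 0.0195]
tool_rot: [3.134, -0.088, -0.004]
contact_force: [-2.5, -15.7, 3.3]
width: 0.0341
```

The force climbs to 16 N with no more travel, so it is home against the batten. Now I'll retract straight back, then up.

Call:
servo_tool --series '[[[0,0.1,0,0,0,0,0.6],[0,0.25,0,0,0,0,0.6],[0,0.45,0,0,0,0,0.6],[0,0.65,-0.1,0,0,0,0.6],[0,0.8,-0.4,0,0,0,0.6],[0,0.9,-0.7,0,0,0,0.6],[0,1,-1,0,0,0,0.6],[0,1,-1,0,0,0,0.6]]]'

```text
time: 10.85
tcp_pos: [0.615, -0.0867, 0.1237]
tool_rot: [3.14, -0.086, 0.011]
contact_force: [0.8, -0.6, 0.2]
width: 0.0343
```

Call:
servo_tool --series '[[[0,0.25,-0.2,0,0,0,0.6],[0,0.5,-0.4,0,0,0,0.6],[0,0.75,-0.5,0,0,0,0.6],[0,1,-0.5,0,0,0,0.6],[0,1,-0.5,0,0,0,0.6]]]'

```text
time: 11.35
tcp_pos: [0.6065, -0.1892, 0.1692]
tool_rot: [3.138, -0.09, -0.001]
contact_force: [0.8, 0.1, 0.6]
width: 0.034
```

```bash
python3 -c "
from h import *
from cell import eyes
import cv2
togo((.6160,.010,.02),1.517-np.pi/2)
s=eyes.snapshot('side'); s=s['image'][:,:,::-1]; o=(150,145,315,280)
cv2.imwrite(f'pics/side12.png',cv2.resize(s[o[1]:o[3],o[0]:o[2]],None,fx=4.4,fy=4.4,interpolation=2))
s=eyes.snapshot('top')['image'][:,:,::-1]; o=(193,132,308,237)
cv2.imwrite(f'pics/top12.png',cv2.resize(s[o[1]:o[3],o[0]:o[2]],None,fx=5,fy=5,interpolation=2))
"
```

```text
t 11.35 tcp [ 0.6065 -0.1892  0.1692] F [0.8 0.1 0.6] w 0.034
shift [-0.019 -1.998  1.488] turn [ 0.003  0.    -0.005] q [ 0.44  0.56 -0.34  1.59  0.21  1.04 -0.02]
```

View pics/side12.png

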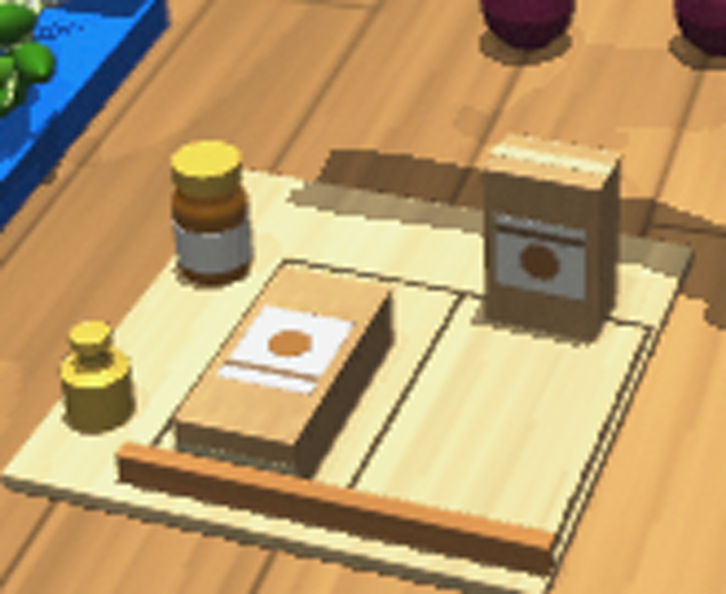

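View pics/top12.png

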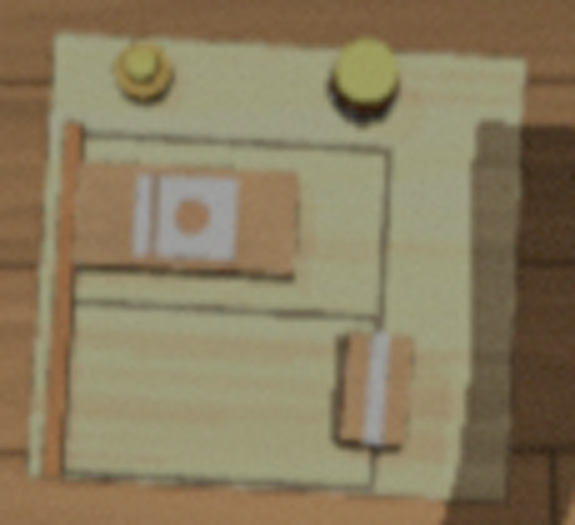

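```bash
python3 -c "
from h import *
lying([(80,162),(300,174),(295,275),(74,264)],[((177,425),(.16,-.0375,.057)),((297,447),(.16,.0375,.057)),((391,292),(0,.0375,.057)),((285,263),(0,-.0375,.057))])
"
```

```text
foot world [0.6158 0.0201] board 0.0642 -0.0597
top world [0.6242 0.1799] board 0.2242 -0.0594
yaw 1.5187946194420585 rel deg 0.09216653191484209 [-0.8  0.2 -0.4 -0.1 -0.4  0.4 -0.8  0.5 -0.6 -1.9  0.1 -1.1  0.9 -2.
 -0.6 -0. ]
```

```bash
python3 -c "
from cell import ctrl
print(ctrl.sign_off())"
```

```text
the job is handed in; nothing more can be done
None
```

I tipped the tall carton over into the right bay by pushing high on its back. Then I pushed its foot end until its top end met the batten, backed the gripper clear and handed the job in at about 11.5 s. The hand-in gave no verdict.

- **Home against the stop:** while pushing, the force climbed from about 4 N (sliding) to 16 N with no more travel. My last camera fit puts the top end at board x 224 mm, with the batten at 225 mm.
- **Inside the lines:** the carton lies flat, with its foot end 64 mm past the front line. Both ends are about 3 mm off the bay's centreline, and it is within about 0.1° of square.
- **Everything else:** in the last pictures the short carton still stands where it was, and the jar and weight look unmoved. I did not measure these again, and those pictures do not show the mug or all of the beetroots. The gripper is about 0.2 m behind the carton, touching nothing.
- **A check that disagreed:** the fingertips looked about 25 mm higher in the side view than the reported TCP position. I found no cause, so I pushed with the TCP at z = 0.127 m instead of 0.152 m, and the carton tipped without sliding. For the second push I held the TCP at z = 0.020 m. Contact came where I expected both times.

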